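# Put the rotary seed divider into low gear and lock it

## Robot

A 6-joint arm with a two-finger parallel gripper is mounted at the origin on the work surface; the furniture and walls round the work are solid. World frame = base frame: x ahead of the robot, y to its left, z up, the work surface at z = 0. Lengths are in m, angles in rad, forces in N, time in s.
With the tool pointing down it reaches from about 0.325 to 0.9 m from the base axis. Payload 6.1 kg.
Tool frame: the origin (TCP) lies midway between the tips of the shut fingers; the grasp point (between the pads) lies 19 mm behind it; z points along the fingers, y is the line along which they close (so a half turn about z gives the same grasp; the last joint's range is limited). The gripper opens to 87 mm and grips with 3 to 60 N. Pads are 19 mm wide; open, the fingers measure 117 mm over their backs; the gripper's body (75 mm by 190 mm) begins 51 mm behind the grasp point.
Start: joints at [1.062, 0.22, 1.526, -0, 1.395, -0.126], TCP at [0.233, 0.58, 0.223] pointing down, gripper open.
Joint ranges: [-2.98, 2.98], [-0.91, 2.08], [0.09, 2.57], [-1.24, 4.39], [0.2, 2.65], [-2.68, 2.68]. Speed limits (rad/s): [2.57, 2.57, 3.01, 3.14, 3.14, 3.14].

## Interface

Orientations are given as a rotation vector (axis times angle).
In Python, from station import arm gives the robot as it stands. The module is installed in compiled form; this text tells all that it offers.
- The arm moves only by the tool arm_command, never from a script. Its argument "series" is a list of rows, each an object with "xyz": the shift along the tool's x, y, z in mm, a list of three; "rotation": the turn, a rotation vector about the tool's x, y, z in rad, a list of three; "grip": the gripper command: -1 is fully open, 1 is shut, values between are in proportion. A call has 1 to 5 rows; each row shifts and turns the commanded pose from where the row before left it, along the tool's axes as they then stand; what a row does not reach is not made up. A row lasts 1/10 s, in which the tool goes at most 50 mm and 8.59 degrees, less where a joint would pass 70% of its speed; a pose out of reach is approached as far as the arm can. A call with a gripper value outside its range is refused whole. The fingers move at their own pace and stop on an object; "squeeze" is the grip in N (left out, the last holds). Time passes only in rows, so rows that do not move let the fingers close. It gives the time, the measured TCP pose, the force and the opening at its end, in the units of the state.
- arm.get_state(): the state, without advancing time (a new reading comes with each control period).
- arm.snapshot(name): name is "scene" or "side" or "wrist"; returns the picture (420x560x3 uint8, red, green, blue); there is no depth.
- arm.calibration(name): a dict with "mtx" (3x3 intrinsics, pixels), "R" (3x3) and "t" (3): a world point X has camera coordinates R X + t; the wrist camera has in their place "mount" (4x4, takes a point from camera to tool coordinates, whose origin is the TCP and whose axes are the flange's). Camera axes: x right, y down, z forward; pixel columns grow to the right and rows downward; lengths in m; the calibration is good to about 2 mm. The wrist camera is an equidistant fisheye: a pixel r from the principal point sees the ray r / f radians off the axis. A picture is of the moment at which its call begins: read the wrist's pose just before it. calibration takes no time and is no camera call.
- arm.finish_job(): hands the job in, once; it reports no verdict.
The state is a dict: "clock": time; "qpos": joint angles; "joint_velocities": joint speeds; "joint_torque": joint torques, N m; "tcp_pos": TCP position; "ee_rot": TCP orientation; "ft_force": force on the tool from outside, world axes, zero at the start; "torque": the same for the moment, N m; "gripper_width": opening from 0.0 (shut) to 1.0 (fully open).
Only numpy, scipy, OpenCV 4.12 (cv2) and the standard library are available. Lean on these libraries where they do the work, as an engineer would, in place of code of your own. Each camera call takes 0.05 s, during which the arm holds its last target. There are 200 camera calls.

## Task

The rotary seed divider stands in neutral: put it into low gear. Swing the range lock clear of the range knob's flange, take the knob and ease it down, rocking it round under a light press where its teeth butt against the gear's, until it has dropped fully home; then swing the lock back as far as it goes, so that its blade lies over the flange, and let go. Never force tooth against tooth, and leave the glassware and other things on the bench where they are.

Things in the scene. Friction and masses are not known exactly. Their poses are not given: they have to be found in the camera images.
- divider: Rotary seed divider, fixed to the bench: grey base plate 250 x 360 mm, 22 mm high. Origin: centre of its underside, on the bench; +x away from its front panel, +y to the carousel, z up. On its -y half a white gear housing (metal cover at z = 85 mm) with the spindle upright at x = -10, y = -78 mm, and a black motor behind (top 116 mm); on its +y half a carousel of eight vials (tops at 112 mm).
- gear_teeth (a point): Point on the spindle axis, level with the tooth tops of the low-gear wheel (dark steel, 77 mm across): six upright teeth 9 mm high, which the same six under the knob fall between. The wheel's angle is not measured and differs each time. They are sprung (60 N/mm). Drag holds it under light rubbing, but from about 7 N between the teeth it is carried round with the knob and they never mesh.
- range_knob (a joint): Travel of the range knob down the spindle, m: 0 = neutral (up); 0.004 = its teeth meet the gear's where they stand tooth on tooth; 0.012 = fully home in low gear (end stop). Stays where it is left; sliding takes about 3 N.
- spindle (a joint): Angle of spindle and range knob together, rad, anticlockwise from above; turns endlessly and easily (0.02 N m). Six teeth, 60 degrees apart: turned relative to the gear wheel, the knob meets a gap within 60 degrees, with about 5 degrees of play to each side. At the start they stand tooth on tooth. Once meshed, turning the knob turns the wheel, and the carousel slowly.
- range_lock (a joint): Angle of the range lock, rad: 0 = closed, blade across the edge of the knob's flange; grows clockwise from above; clear of the flange from 0.55; end stop 1.1. Stays where it is left. Closed with the knob up, the blade lies under the flange and keeps it up; with the knob home it passes over the flange with 2 mm to spare; with the knob part way it strikes the flange's edge.
- knob_grip (a point): Middle of the range knob's grip, on the spindle axis: black fluted plastic, 44 mm diameter, from 16 mm below this point to 14 mm above; steel flange (66 mm diameter, 5 mm thick) with its top 22 mm below. z = 144 mm in neutral, 132 mm home; the spindle's end is at z = 170 mm. Moves and turns with the knob.
- lock_handle (a point): Point on the range lock's handle, at z = 141 mm: upright black plastic, 14 mm diameter, from 26 mm below this point to 12 mm above, on the outer end of the flat steel lock lever (3 mm thick, z = 112 to 115 mm). Closed, it lies straight out from the pivot to the divider's -y; opening moves it towards the divider's front (-x).
- lock_pivot (a point): Vertical pivot of the range lock, on the divider at x = -10, y = -144 mm: 66 mm from the spindle axis, 48 mm from the handle. Its bolt's top is at z = 121 mm.
- hopper_mouth (a point): Centre of the feed hopper's open top above the far side of the carousel, z = 220 mm, 92 mm across: keep the arm clear of it.
- wash_bottle: White wash bottle with blue cap, 57 x 86 x 156 mm, origin at the centre of its underside.
- beaker: Glass beaker, 74 mm wide, 87 mm high, origin at the centre of its underside.
- vial_a: Glass vial with white cap, 23 mm wide, 60 mm high, origin at the centre of its underside.
- vial_b: Glass vial with blue cap, 23 mm wide, 60 mm high, origin at the centre of its underside.
- petri_a: Petri dish, 93 mm wide, 14 mm high, with lid, on the right of the bench, origin at the centre of its underside.
- lens: Hand lens lying on the right of the bench, 73 x 123 x 10 mm, origin at the centre of its underside.

How it is judged:
By the outcome, as a careful person would: the job done as asked, in the order asked, and still so for the second after the job is handed in, with the robot touching nothing.
It also fails if it takes over 64 s, if anything falls off the work surface, if the arm or the gripper's body presses on something with over 40 N, if the wrist force passes 120 N, or if a joint passes its speed limit or range.

## Working session

There is one attempt and no reset: what is moved stays moved. The work goes in short steps, Python scripts to look and compute and a tool call to move; the robot and the scene stay as the last step left them, time stands still between calls to the robot, and variables do not carry over. Pictures are saved under pics/ and viewed, on a budget of 10 in all, crops included, one or two more only if the job needs it, and the job is handed in when it is done.

Besides the shell and the picture viewer there is one more tool, called as name(argument=value, ...), one argument or row to a line, values as JSON. arm_command: Moves the arm, as the interface text tells. Its arguments: {"type":"object","properties":{"series":{"type":"array"},"squeeze":{"type":"number"}},"required":["series"]}

```bash
mkdir -p pics; python3 - <<'E'
from station import arm
import cv2,numpy as np
s=arm.get_state();print(s)
for n in("scene","side"):
    im=arm.snapshot(n);cv2.imwrite(f"pics/{n}0.png",im[...,::-1])
    print(n,arm.calibration(n))
print(arm.calibration("wrist"))
E
```

```text
{'clock': 0.0, 'qpos': array([ 1.06190835e+00,  2.21226475e-01,  1.52760307e+00, -6.07204107e-05,
        1.39465657e+00, -1.26057911e-01]), 'joint_velocities': array([-1.07243947e-03,  4.46595776e-04,  6.14070890e-04,  7.40468864e-05,
        1.08372703e-04,  5.52248870e-04]), 'joint_torque': array([ 9.71229347e-04, -4.94615793e+01, -3.87376535e+01,  6.98585459e-02,
        5.75486838e-02, -1.27567273e-04]), 'tcp_pos': array([0.23316799, 0.5792248 , 0.22144127]), 'ee_rot': array([-5.97564184e-01, -3.08369203e+00,  2.85444344e-03]), 'ft_force': array([-0.16011878, -0.26699433, -0.27955493]), 'torque': array([-0.03681882,  0.02440501,  0.00665042]), 'gripper_width': 0.9991335479957474}
scene {'mtx': array([[544.13107887,   0.        , 282.87604074],
       [  0.        , 544.13107887, 215.06512191],
       [  0.        ,   0.        ,   1.        ]]), 'R': array([[ 0.86091149, -0.50841437,  0.0186073 ],
       [-0.21068652, -0.38957445, -0.89657288],
       [ 0.46307946,  0.76794959, -0.44250518]]), 't': array([-0.46084787,  0.27465358,  1.24281421])}
side {'mtx': array([[467.21913616,   0.        , 278.94722865],
       [  0.        , 467.21913616, 211.00353001],
       [  0.        ,   0.        ,   1.        ]]), 'R': array([[-0.99579428, -0.09100577,  0.01056915],
       [-0.04835901,  0.42412502, -0.90431155],
       [ 0.07781493, -0.90101938, -0.42674221]]), 't': array([0.55070252, 0.15987099, 1.18453761])}
{'mtx': array([[325.1922621 ,   0.        , 278.91330169],
       [  0.        , 325.1922621 , 213.91608045],
       [  0.        ,   0.        ,   1.        ]]), 'mount': array([[-2.32055244e-05, -9.70179613e-01, -2.42387123e-01,
         6.66856700e-02],
       [ 1.00000000e+00, -1.76761591e-05, -2.49867861e-05,
         7.10190246e-04],
       [ 1.99571971e-05, -2.42387123e-01,  9.70179613e-01,
        -1.62299902e-01],
       [ 0.00000000e+00,  0.00000000e+00,  0.00000000e+00,
         1.00000000e+00]])}
```

View pics/scene0.png

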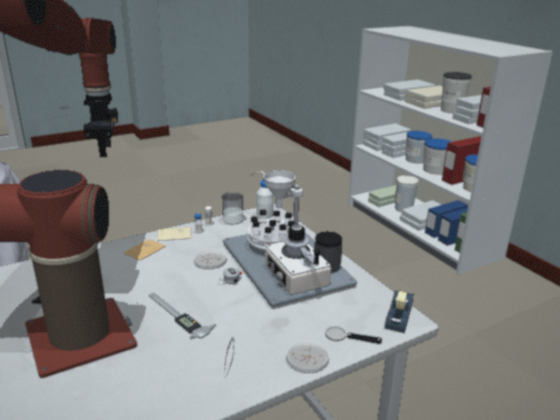

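View pics/side0.png

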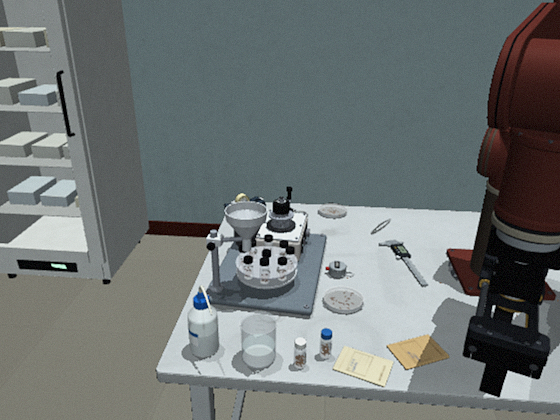

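```bash
cat > h.py <<'E'
from station import arm
import cv2,numpy as np
from scipy.spatial.transform import Rotation as Ro
def ray(n,uv):
    c=arm.calibration(n);d=np.linalg.inv(c["mtx"])@[*uv,1];return -c["R"].T@c["t"],c["R"].T@d
def onz(n,uv,z):
    o,d=ray(n,uv);return o+d*(z-o[2])/d[2]
def proj(n,X):
    c=arm.calibration(n);p=c["mtx"]@(c["R"]@X+c["t"]);return p[:2]/p[2]
def wpose(s):
    T=np.eye(4);T[:3,:3]=Ro.from_rotvec(s["ee_rot"]).as_matrix();T[:3,3]=s["tcp_pos"];return T
def wonz(s,uv,z):
    c=arm.calibration("wrist");m=c["mtx"];p=np.array([(uv[0]-m[0,2])/m[0,0],(uv[1]-m[1,2])/m[1,1]]);r=np.linalg.norm(p)
    d=np.r_[p/r*np.sin(r),np.cos(r)];T=wpose(s)@c["mount"];d=T[:3,:3]@d;o=T[:3,3];return o+d*(z-o[2])/d[2]
def wproj(s,X):
    c=arm.calibration("wrist");m=c["mtx"];T=np.linalg.inv(wpose(s)@c["mount"]);q=T[:3,:3]@X+T[:3,3]
    a=np.arctan2(np.hypot(*q[:2]),q[2]);return m[:2,2]+m[0,0]*a*q[:2]/np.hypot(*q[:2])
E
python3 - <<'E'
from h import *
for uv in[(224,240),(273,298),(352,280)]:print("corner",onz("scene",uv,.022))
for uv in[(209,307),(304,312),(326,235)]:print("corner side",onz("side",uv,.022))
print("knob",onz("scene",(297,232),.144),onz("side",(281,209),.144))
print("handle",onz("scene",(317,254),.141),onz("side",(290,193),.141))
for n,b in(("scene",(210,165,370,305)),("side",(190,165,350,325))):
    im=arm.snapshot(n)[b[1]:b[3],b[0]:b[2],::-1];cv2.imwrite(f"pics/{n}c.png",cv2.resize(im,None,fx=3.7,fy=3.7,interpolation=cv2.INTER_CUBIC))
E
```

```text
corner [0.45983763 0.21607978 0.022     ]
corner [ 0.44013006 -0.11213019  0.022     ]
corner [ 0.66210683 -0.14195071  0.022     ]
corner side [0.68376959 0.23877286 0.022     ]
corner side [0.47792202 0.23461374 0.022     ]
corner side [ 0.43105507 -0.12128378  0.022     ]
knob [ 0.55244188 -0.0374959   0.144     ] [ 0.55107648 -0.01903702  0.144     ]
handle [ 0.53827412 -0.15178079  0.141     ] [ 0.53605596 -0.13192649  0.141     ]
```

View pics/scenec.png

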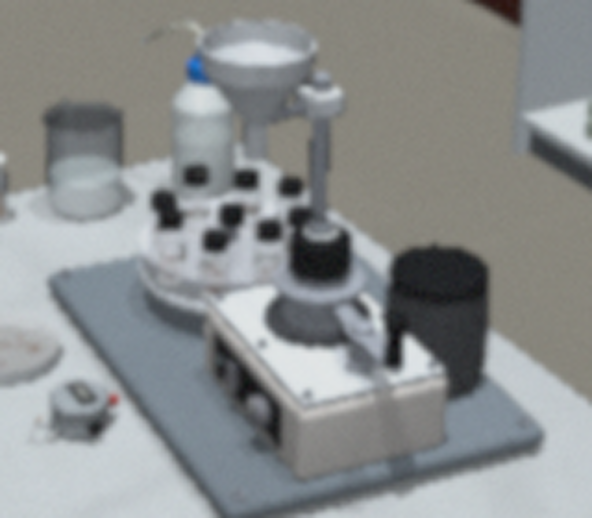

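```bash
python3 - <<'E'
from h import *
print("hopper",onz("scene",(281,179.5),.22),onz("side",(246,211),.22))
print("motor top",onz("scene",(210+440/3.7,165+268/3.7),.116))
E
```

```text
hopper [0.60080361 0.12929481 0.22      ] [0.6108588  0.16176971 0.22      ]
motor top [ 0.63919904 -0.05975346  0.116     ]
```

arm_command(
  series=[
    {"xyz": [0,0,-30],"rotation": [0,0,0],"grip": -1},
    {"xyz": [0,0,-40],"rotation": [0,0,0],"grip": -1},
    {"xyz": [0,0,-20],"rotation": [0,0,0.15],"grip": -1},
  ],
)

```text
clock: 0.5
tcp_pos: [0.2338, 0.5805, 0.3161]
ee_rot: [0.829, 3.029, 0.006]
ft_force: [-0.3, -0.1, 0.2]
gripper_width: 1.0
```

arm_command(
  series=[
    {"xyz": [-40.5,-28,0],"rotation": [0,0,0],"grip": -1},
    {"xyz": [-40.5,-28,0],"rotation": [0,0,0],"grip": -1},
    {"xyz": [-40.5,-28,0],"rotation": [0,0,0],"grip": -1},
    {"xyz": [-40.5,-28,0],"rotation": [0,0,0],"grip": -1},
    {"xyz": [-40.5,-28,0],"rotation": [0,0,0],"grip": -1},
  ],
)

```text
clock: 1.0
tcp_pos: [0.337, 0.3545, 0.3124]
ee_rot: [0.826, 3.031, 0.0]
ft_force: [0.4, 0.9, 0.5]
gripper_width: 1.0
```

arm_command(
  series=[
    {"xyz": [-40.5,-28,0],"rotation": [0,0,0],"grip": -1},
    {"xyz": [-40.5,-28,0],"rotation": [0,0,0],"grip": -1},
    {"xyz": [-40.5,-28,0],"rotation": [0,0,0],"grip": -1},
    {"xyz": [-40.5,-28,0],"rotation": [0,0,0],"grip": -1},
    {"xyz": [-40.5,-28,0],"rotation": [0,0,0],"grip": -1},
  ],
)

```text
clock: 1.5
tcp_pos: [0.4404, 0.131, 0.3127]
ee_rot: [0.827, 3.03, 0.001]
ft_force: [1.4, 0.7, -1.0]
gripper_width: 0.997
```

arm_command(
  series=[
    {"xyz": [-40.5,-28,0],"rotation": [0,0,0],"grip": -1},
    {"xyz": [-40.5,-28,0],"rotation": [0,0,0],"grip": -1},
    {"xyz": [-40.5,-28,0],"rotation": [0,0,0],"grip": -1},
    {"xyz": [-40.5,-28,0],"rotation": [0,0,0],"grip": -1},
    {"xyz": [-40.5,-28,0],"rotation": [0,0,0],"grip": -1},
  ],
)

```text
clock: 2.0
tcp_pos: [0.5438, -0.0927, 0.3125]
ee_rot: [0.828, 3.03, 0.0]
ft_force: [1.1, 0.5, 0.7]
gripper_width: 1.002
```

arm_command(
  series=[
    {"xyz": [0,0,0],"rotation": [0,0,0.145],"grip": -1},
    {"xyz": [0,0,0],"rotation": [0,0,0.145],"grip": -1},
    {"xyz": [0,0,0],"rotation": [0,0,0.145],"grip": -1},
    {"xyz": [0,0,0],"rotation": [0,0,0.145],"grip": -1},
    {"xyz": [0,0,0],"rotation": [0,0,0.145],"grip": -1},
  ],
)

```text
clock: 2.5
tcp_pos: [0.5433, -0.0907, 0.3123]
ee_rot: [-1.856, -2.534, 0.0]
ft_force: [0.2, -0.1, 0.0]
gripper_width: 1.001
```

arm_command(
  series=[
    {"xyz": [0,0,0],"rotation": [0,0,0.145],"grip": -1},
    {"xyz": [0,0,0],"rotation": [0,0,0.145],"grip": -1},
    {"xyz": [0,0,0],"rotation": [0,0,0.14],"grip": -1},
    {"xyz": [0,0,0],"rotation": [0,0,0],"grip": -1},
    {"xyz": [0,0,0],"rotation": [0,0,0],"grip": -1},
  ],
)

```text
clock: 3.0
tcp_pos: [0.5433, -0.0906, 0.3124]
ee_rot: [-2.343, -2.092, 0.0]
ft_force: [-0.3, -0.3, -0.1]
gripper_width: 1.002
```

```bash
python3 - <<'E'
from h import *
s=arm.get_state();im=arm.snapshot("wrist");cv2.imwrite("pics/w1.png",im[...,::-1])
np.save("s1.npy",s,allow_pickle=True);print(s["clock"],s["tcp_pos"],s["ee_rot"],s["qpos"])
print(wproj(s,[.5515,-.03,.144]),wproj(s,[.537,-.143,.141]))
E
```

```text
3.0 [ 0.54329437 -0.0905801   0.31239286] [-2.34338454e+00 -2.09201458e+00  2.76490284e-04] [-3.08383887e-01 -1.85189803e-03  1.60052258e+00 -1.97467252e-05
  1.54323463e+00 -1.95157297e-01]
[280.87749398 139.84468436] [279.22813907 246.18961637]
```

View pics/w1.png

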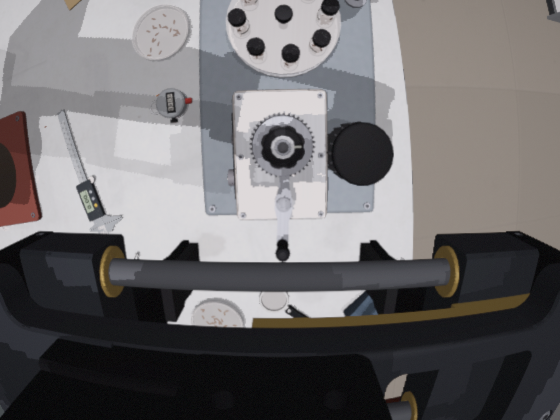

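```bash
python3 - <<'E'
from h import *
s=np.load("s1.npy",allow_pickle=True).item()
print("spindle",wonz(s,(282.5,147),.17),"pivot",wonz(s,(284,201),.121),"handle",wonz(s,(283,254),.153),wonz(s,(283,244),.153),wonz(s,(283,244),.12))
k=wonz(s,(282.5,147),.17)
print("plate corners",[wonz(s,u,.022) for u in((211,209),(368,206))], "motor",wonz(s,(361,153),.116),wonz(s,(393,155),.116))
im=cv2.imread("pics/w1.png")[110:280,200:400];cv2.imwrite("pics/w1c.png",cv2.resize(im,None,fx=4,fy=3.5,interpolation=cv2.INTER_CUBIC))
E
```

```text
spindle [ 0.55213662 -0.03638803  0.17      ] pivot [ 0.54747347 -0.09790636  0.121     ] handle [ 0.54044272 -0.14792194  0.153     ] [ 0.54166837 -0.13675744  0.153     ] [ 0.5408039 -0.1482936  0.12     ]
plate corners [array([ 0.44037294, -0.11805525,  0.022     ]), array([ 0.66826338, -0.13936815,  0.022     ])] motor [ 0.63948951 -0.05363709  0.116     ] [ 0.67773191 -0.05887103  0.116     ]
```

View pics/w1c.png

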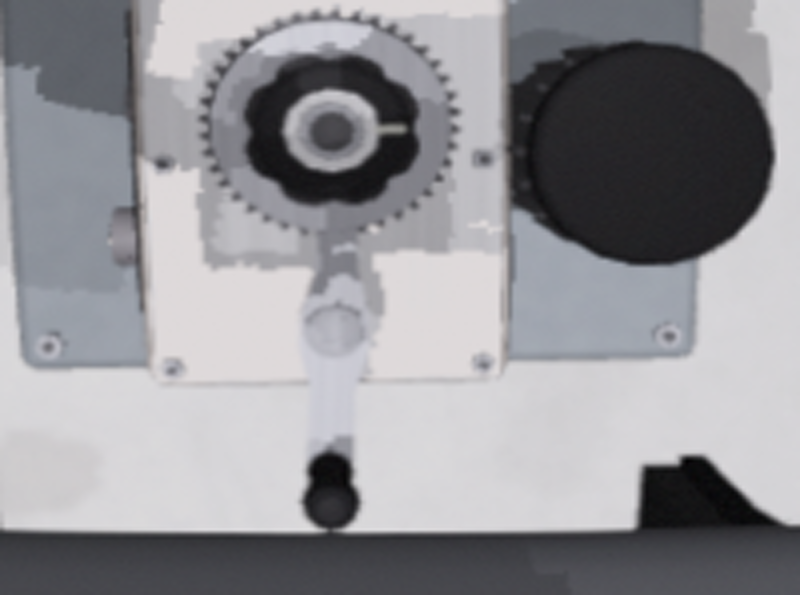

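arm_command(
  series=[
    {"xyz": [-40,3,0],"rotation": [0,0,0],"grip": -1},
    {"xyz": [-17,1,40],"rotation": [0,0,0],"grip": -1},
    {"xyz": [0,0,48],"rotation": [0,0,0],"grip": -1},
    {"xyz": [0,0,48],"rotation": [0,0,0],"grip": -1},
    {"xyz": [0,0,30],"rotation": [0,0,0],"grip": -1},
  ],
)

```text
clock: 3.55
tcp_pos: [0.5386, -0.1471, 0.1425]
ee_rot: [-2.342, -2.088, 0.003]
ft_force: [0.5, 0.2, -1.2]
gripper_width: 0.996
```

arm_command(
  series=[
    {"xyz": [0,0,22],"rotation": [0,0,0],"grip": -1},
    {"xyz": [0,0,0],"rotation": [0,0,0],"grip": 0},
    {"xyz": [0,0,0],"rotation": [0,0,0],"grip": 0.4},
    {"xyz": [0,0,0],"rotation": [0,0,0],"grip": 0.4},
    {"xyz": [0,0,0],"rotation": [0,0,0],"grip": 0.4},
  ],
)

```text
clock: 4.05
tcp_pos: [0.542, -0.1482, 0.1266]
ee_rot: [2.345, 2.086, 0.002]
ft_force: [-0.2, -0.6, 0.3]
gripper_width: 0.723
```

```bash
python3 - <<'E'
from h import *
s=arm.get_state();im=arm.snapshot("wrist");cv2.imwrite("pics/w2.png",im[...,::-1])
print(s["clock"],s["tcp_pos"],s["ee_rot"],s["gripper_width"],s["ft_force"])
E
```

```text
4.05 [ 0.54202577 -0.14816637  0.12662475] [2.34468322e+00 2.08631487e+00 2.30894051e-03] 0.7230912177982778 [-0.24878886 -0.62828813  0.28300348]
```

View pics/w2.png

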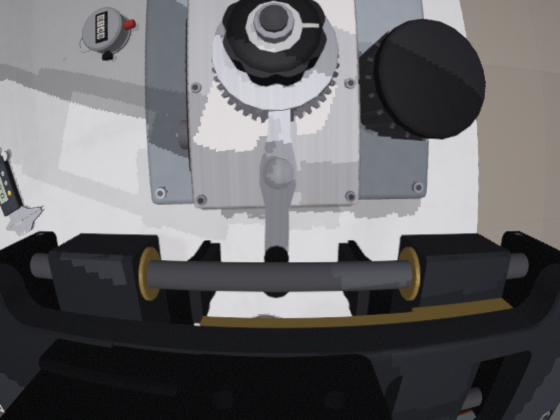

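arm_command(
  series=[
    {"xyz": [0,0,3],"rotation": [0,0,0],"grip": 1},
    {"xyz": [0,0,0],"rotation": [0,0,0],"grip": 1},
    {"xyz": [0,0,0],"rotation": [0,0,0],"grip": 1},
    {"xyz": [0,0,0],"rotation": [0,0,0],"grip": 1},
    {"xyz": [0,0,0],"rotation": [0,0,0],"grip": 1},
  ],
  squeeze=10,
)

```text
clock: 4.6
tcp_pos: [0.5407, -0.1477, 0.1215]
ee_rot: [-2.348, -2.088, 0.0]
ft_force: [-1.1, 1.1, -1.5]
gripper_width: 0.218
```

arm_command(
  series=[
    {"xyz": [0,0,0],"rotation": [0,0,0],"grip": 1},
    {"xyz": [0,0,0],"rotation": [0,0,0],"grip": 1},
    {"xyz": [0,0,0],"rotation": [0,0,0],"grip": 1},
    {"xyz": [0,0,0],"rotation": [0,0,0],"grip": 1},
    {"xyz": [0,0,0],"rotation": [0,0,0],"grip": 1},
  ],
)

```text
clock: 5.1
tcp_pos: [0.5407, -0.1477, 0.1215]
ee_rot: [-2.348, -2.088, 0.0]
ft_force: [-0.7, -0.2, -0.7]
gripper_width: 0.158
```

arm_command(
  series=[
    {"xyz": [1,-9.5,0],"rotation": [0,0,0],"grip": 1},
    {"xyz": [2.8,-9.2,0],"rotation": [0,0,0],"grip": 1},
    {"xyz": [4.6,-8.4,0],"rotation": [0,0,0],"grip": 1},
    {"xyz": [6.2,-7.3,0],"rotation": [0,0,0],"grip": 1},
    {"xyz": [7.5,-6,0],"rotation": [0,0,0],"grip": 1},
  ],
)

```text
clock: 5.6
tcp_pos: [0.5026, -0.1205, 0.1217]
ee_rot: [2.347, 2.087, 0.0]
ft_force: [3.2, -2.3, -1.1]
gripper_width: 0.154
```

arm_command(
  series=[
    {"xyz": [0,0,0],"rotation": [0,0,0],"grip": 1},
    {"xyz": [0,0,0],"rotation": [0,0,0],"grip": 0.4},
    {"xyz": [0,0,0],"rotation": [0,0,0],"grip": 0.2},
    {"xyz": [0,0,0],"rotation": [0,0,0],"grip": 0.2},
    {"xyz": [0,0,0],"rotation": [0,0,0],"grip": 0.2},
  ],
)

```text
clock: 6.1
tcp_pos: [0.5031, -0.121, 0.1213]
ee_rot: [-2.347, -2.087, 0.0]
ft_force: [-0.0, 0.1, -0.7]
gripper_width: 0.379
```

arm_command(
  series=[
    {"xyz": [0,0,-35],"rotation": [0,0,0],"grip": -0.6},
    {"xyz": [0,0,-45],"rotation": [0,0,0],"grip": -0.6},
    {"xyz": [30,13,0],"rotation": [0,0,0],"grip": -0.6},
    {"xyz": [30,13,0],"rotation": [0,0,0],"grip": -0.6},
    {"xyz": [30,13,0],"rotation": [0,0,0],"grip": -0.6},
  ],
)

```text
clock: 6.6
tcp_pos: [0.5532, -0.0356, 0.2021]
ee_rot: [2.348, 2.086, 0.001]
ft_force: [-0.5, -0.5, 0.2]
gripper_width: 0.75
```

arm_command(
  series=[
    {"xyz": [0,0,0],"rotation": [0,0,-0.145],"grip": -0.6},
    {"xyz": [0,0,0],"rotation": [0,0,-0.145],"grip": -0.6},
    {"xyz": [0,0,0],"rotation": [0,0,-0.145],"grip": -0.6},
    {"xyz": [0,0,0],"rotation": [0,0,-0.145],"grip": -0.6},
    {"xyz": [0,0,0],"rotation": [0,0,-0.145],"grip": -0.6},
  ],
)

```text
clock: 7.1
tcp_pos: [0.5524, -0.0361, 0.2013]
ee_rot: [-1.446, -2.788, 0.0]
ft_force: [0.5, 0.2, -0.3]
gripper_width: 0.8
```

```bash
python3 - <<'E'
from h import *
s=arm.get_state();im=arm.snapshot("wrist");cv2.imwrite("pics/w3.png",im[...,::-1])
np.save("s3.npy",s,allow_pickle=True)
print(s["clock"],s["tcp_pos"],s["ee_rot"],s["gripper_width"],s["ft_force"],wproj(s,[.552,-.036,.17]),wproj(s,[.552,-.036,.144]))
E
```

```text
7.1 [ 0.5523574  -0.03611692  0.20127404] [-1.44591513e+00 -2.78827471e+00  1.45151814e-04] 0.8000097066259384 [ 0.49739294  0.24341377 -0.28763943] [278.40538094 242.12248056] [278.46606038 230.14821445]
```

View pics/w3.png

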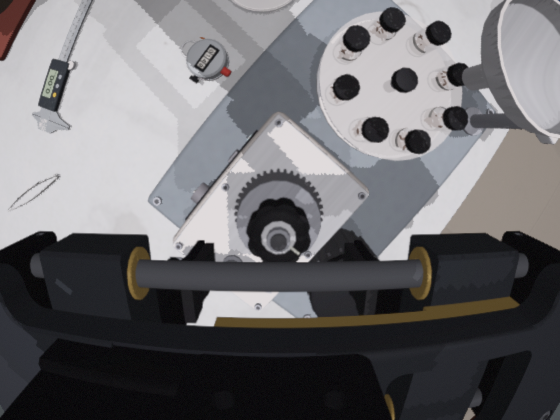

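arm_command(
  series=[
    {"xyz": [1,0,24],"rotation": [0,0,0],"grip": -0.6},
    {"xyz": [0,0,30],"rotation": [0,0,0],"grip": -0.6},
    {"xyz": [0,0,19],"rotation": [0,0,0],"grip": -0.6},
    {"xyz": [0,0,0],"rotation": [0,0,0],"grip": 0},
    {"xyz": [0,0,0],"rotation": [0,0,0],"grip": 1},
  ],
  squeeze=8,
)

```text
clock: 7.65
tcp_pos: [0.5518, -0.0354, 0.1287]
ee_rot: [-1.457, -2.783, 0.0]
ft_force: [0.4, -0.0, 0.3]
gripper_width: 0.692
```

arm_command(
  series=[
    {"xyz": [0,0,0],"rotation": [0,0,0],"grip": 1},
    {"xyz": [0,0,0],"rotation": [0,0,0],"grip": 1},
    {"xyz": [0,0,0],"rotation": [0,0,0],"grip": 1},
    {"xyz": [0,0,0],"rotation": [0,0,0],"grip": 1},
    {"xyz": [0,0,0],"rotation": [0,0,0],"grip": 1},
  ],
)

```text
clock: 8.15
tcp_pos: [0.552, -0.0362, 0.1292]
ee_rot: [1.455, 2.783, -0.002]
ft_force: [-2.9, -4.9, 1.1]
gripper_width: 0.503
```

arm_command(
  series=[
    {"xyz": [-0.3,-0.6,0],"rotation": [0,0,0],"grip": 1},
    {"xyz": [0,0,0],"rotation": [0,0,0],"grip": 1},
    {"xyz": [0,0,0],"rotation": [0,0,0],"grip": 1},
  ],
)

```text
clock: 8.45
tcp_pos: [0.5519, -0.0362, 0.1289]
ee_rot: [1.454, 2.784, -0.0]
ft_force: [-0.8, -3.4, 1.5]
gripper_width: 0.504
```

arm_command(
  series=[
    {"xyz": [-0.3,-0.5,0],"rotation": [0,0,0],"grip": 1},
    {"xyz": [0,0,1],"rotation": [0,0,0],"grip": 1},
    {"xyz": [0,0,1],"rotation": [0,0,0],"grip": 1},
    {"xyz": [0,0,0],"rotation": [0,0,0],"grip": 1},
  ],
)

```text
clock: 8.85
tcp_pos: [0.5518, -0.0363, 0.1266]
ee_rot: [1.454, 2.784, 0.001]
ft_force: [2.6, -0.1, -0.4]
gripper_width: 0.503
```

arm_command(
  series=[
    {"xyz": [0,0.2,1],"rotation": [0,0,0],"grip": 1},
    {"xyz": [0,0,0],"rotation": [0,0,0],"grip": 1},
  ],
)

```text
clock: 9.05
tcp_pos: [0.5519, -0.0363, 0.1261]
ee_rot: [1.454, 2.784, 0.001]
ft_force: [1.1, -0.3, 4.5]
gripper_width: 0.5
```

arm_command(
  series=[
    {"xyz": [0,0,0.7],"rotation": [0,0,0],"grip": 1},
    {"xyz": [0,0,0],"rotation": [0,0,0],"grip": 1},
  ],
)

```text
clock: 9.25
tcp_pos: [0.5519, -0.0363, 0.1259]
ee_rot: [1.454, 2.784, 0.001]
ft_force: [-2.0, -1.4, 8.5]
gripper_width: 0.501
```

arm_command(
  series=[
    {"xyz": [0,0,-0.3],"rotation": [0,0,-0.07],"grip": 1},
    {"xyz": [0,0,0],"rotation": [0,0,-0.07],"grip": 1},
  ],
)

```text
clock: 9.45
tcp_pos: [0.5517, -0.0364, 0.1259]
ee_rot: [1.252, 2.881, 0.0]
ft_force: [-0.9, -1.2, 5.0]
gripper_width: 0.504
```

arm_command(
  series=[
    {"xyz": [0,0,0],"rotation": [0,0,-0.07],"grip": 1},
    {"xyz": [0,0,0],"rotation": [0,0,-0.07],"grip": 1},
  ],
)

```text
clock: 9.65
tcp_pos: [0.5515, -0.0366, 0.1251]
ee_rot: [1.047, 2.962, -0.001]
ft_force: [1.5, -1.4, 1.5]
gripper_width: 0.505
```

arm_command(
  series=[
    {"xyz": [0,0,0.7],"rotation": [0,0,0],"grip": 1},
    {"xyz": [0,0,0],"rotation": [0,0,0],"grip": 1},
  ],
)

```text
clock: 9.85
tcp_pos: [0.5515, -0.0366, 0.1243]
ee_rot: [1.055, 2.959, -0.0]
ft_force: [1.9, -1.8, 0.8]
gripper_width: 0.506
```

arm_command(
  series=[
    {"xyz": [0,0,1],"rotation": [0,0,0],"grip": 1},
    {"xyz": [0,0,0],"rotation": [0,0,0],"grip": 1},
  ],
)

```text
clock: 10.05
tcp_pos: [0.5515, -0.0365, 0.1233]
ee_rot: [1.053, 2.96, -0.0]
ft_force: [2.3, -2.9, 0.4]
gripper_width: 0.502
```

arm_command(
  series=[
    {"xyz": [0,0,1],"rotation": [0,0,0],"grip": 1},
    {"xyz": [0,0,0],"rotation": [0,0,0],"grip": 1},
  ],
)

```text
clock: 10.25
tcp_pos: [0.5515, -0.0365, 0.1223]
ee_rot: [1.052, 2.96, -0.0]
ft_force: [2.4, -4.3, -0.3]
gripper_width: 0.504
```

arm_command(
  series=[
    {"xyz": [-0.7,-0.3,1],"rotation": [0,0,0],"grip": 1},
    {"xyz": [0,0,0],"rotation": [0,0,0],"grip": 1},
  ],
)

```text
clock: 10.45
tcp_pos: [0.5515, -0.0366, 0.1211]
ee_rot: [-1.052, -2.959, -0.001]
ft_force: [1.2, -1.1, 1.3]
gripper_width: 0.502
```

arm_command(
  series=[
    {"xyz": [0,0,1],"rotation": [0,0,0],"grip": 1},
    {"xyz": [0,0,0],"rotation": [0,0,0],"grip": 1},
  ],
)

```text
clock: 10.65
tcp_pos: [0.5515, -0.0366, 0.1201]
ee_rot: [-1.051, -2.96, -0.001]
ft_force: [1.3, 0.1, -0.7]
gripper_width: 0.504
```

```bash
python3 - <<'E'
from h import *
a=arm.snapshot("side")[150:270,220:350,::-1];b=arm.snapshot("scene")[195:285,250:350,::-1]
r=lambda i:cv2.resize(i,(400,480),interpolation=cv2.INTER_CUBIC)
cv2.imwrite("pics/c4.png",np.hstack([r(a),r(b)]))
E
```

```text
(no output)
```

View pics/c4.png

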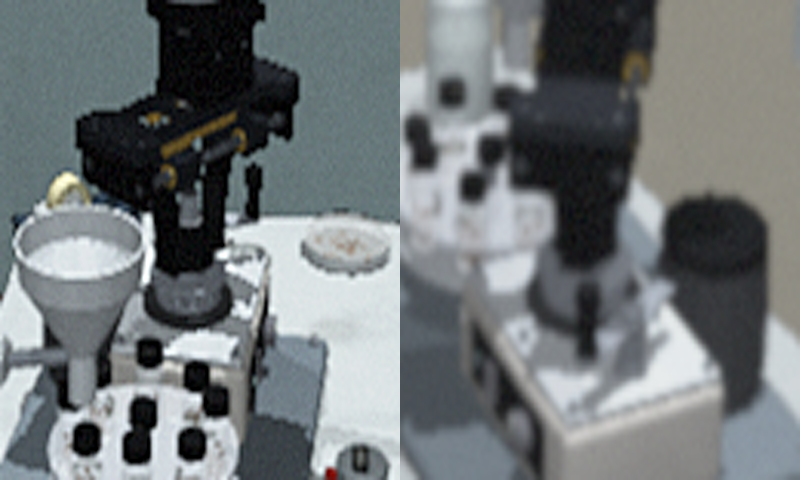

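arm_command(
  series=[
    {"xyz": [0,0,1],"rotation": [0,0,0],"grip": 1},
    {"xyz": [0,0,0],"rotation": [0,0,0],"grip": 1},
  ],
)

```text
clock: 10.95
tcp_pos: [0.5515, -0.0366, 0.1192]
ee_rot: [-1.051, -2.96, -0.001]
ft_force: [0.7, 1.4, 0.9]
gripper_width: 0.506
```

arm_command(
  series=[
    {"xyz": [0,0,1],"rotation": [0,0,0],"grip": 1},
    {"xyz": [0,0,0],"rotation": [0,0,0],"grip": 1},
  ],
)

```text
clock: 11.15
tcp_pos: [0.5516, -0.0367, 0.1182]
ee_rot: [-1.051, -2.96, -0.001]
ft_force: [-0.2, 2.9, 0.6]
gripper_width: 0.504
```

arm_command(
  series=[
    {"xyz": [0,0,1],"rotation": [0,0,0],"grip": 1},
    {"xyz": [0,0,0],"rotation": [0,0,0],"grip": 1},
  ],
)

```text
clock: 11.35
tcp_pos: [0.5517, -0.0367, 0.1181]
ee_rot: [-1.052, -2.96, -0.0]
ft_force: [-3.8, 4.1, 6.1]
gripper_width: 0.504
```

arm_command(
  series=[
    {"xyz": [0.3,0,0.4],"rotation": [0,0,0],"grip": 1},
    {"xyz": [0,0,0],"rotation": [0,0,0],"grip": 1},
  ],
)

```text
clock: 11.55
tcp_pos: [0.5517, -0.0367, 0.118]
ee_rot: [1.052, 2.96, 0.0]
ft_force: [-3.6, 2.9, 7.2]
gripper_width: 0.506
```

arm_command(
  series=[
    {"xyz": [0,0,-0.6],"rotation": [0,0,0],"grip": 1},
    {"xyz": [0,0,0],"rotation": [0,0,0],"grip": -0.2},
    {"xyz": [0,0,0],"rotation": [0,0,0],"grip": -0.45},
    {"xyz": [0,0,0],"rotation": [0,0,0],"grip": -0.45},
    {"xyz": [0,0,0],"rotation": [0,0,0],"grip": -0.45},
  ],
)

```text
clock: 12.05
tcp_pos: [0.5514, -0.037, 0.1174]
ee_rot: [-1.052, -2.96, 0.0]
ft_force: [1.0, -0.3, -0.1]
gripper_width: 0.707
```

arm_command(
  series=[
    {"xyz": [0,0,-15],"rotation": [0,0,0],"grip": -0.45},
    {"xyz": [0,0,-30],"rotation": [0,0,0],"grip": -0.45},
    {"xyz": [0,0,-45],"rotation": [0,0,0],"grip": -0.45},
    {"xyz": [0,0,0],"rotation": [0,0,0.14],"grip": -0.45},
    {"xyz": [0,0,0],"rotation": [0,0,0.14],"grip": -0.45},
  ],
)

```text
clock: 12.55
tcp_pos: [0.5532, -0.0372, 0.2113]
ee_rot: [1.46, 2.776, 0.002]
ft_force: [-0.6, -0.7, -0.1]
gripper_width: 0.721
```

arm_command(
  series=[
    {"xyz": [0,0,0],"rotation": [0,0,0.145],"grip": -0.45},
    {"xyz": [0,0,0],"rotation": [0,0,0.145],"grip": -0.45},
    {"xyz": [0,0,0],"rotation": [0,0,0.145],"grip": -0.45},
    {"xyz": [0,0,0],"rotation": [0,0,0.145],"grip": -0.45},
    {"xyz": [0,0,0],"rotation": [0,0,0.145],"grip": -0.45},
  ],
)

```text
clock: 13.05
tcp_pos: [0.5518, -0.0369, 0.2089]
ee_rot: [2.353, 2.08, 0.001]
ft_force: [0.4, -0.5, 0.2]
gripper_width: 0.723
```

```bash
python3 - <<'E'
from h import *
s=arm.get_state();im=arm.snapshot("wrist")
a=arm.snapshot("side")[150:270,220:350,::-1]
cv2.imwrite("pics/w5.png",np.hstack([im[50:310,130:430,::-1],cv2.resize(a,(300,260),interpolation=cv2.INTER_CUBIC)]))
np.save("s5.npy",s,allow_pickle=True)
print(s["clock"],s["tcp_pos"],s["ee_rot"],s["gripper_width"],s["ft_force"])
for z in(.17,):print(wproj(s,[.552,-.036,z])-[130,50])
for z in(.1,.11,.122):print(z,[np.round(wproj(s,np.array([.5519,-.0363,z])+d)-[130,50],1) for d in([.033,0,0],[-.033,0,0],[0,.033,0])])
print("handle",wproj(s,[.503,-.121,.153])-[130,50])
E
```

```text
13.05 [ 0.55184578 -0.03694881  0.2089443 ] [2.35300258e+00 2.08008744e+00 9.67089064e-04] 0.7232482494920617 [ 0.41143588 -0.46987864  0.18988891]
[149.95946318 186.97632382]
0.1 [array([187.6, 157.4]), array([111.6, 166.6]), array([144.7, 124. ])]
0.11 [array([189. , 160.1]), array([110.3, 169.6]), array([144.5, 125.5])]
0.122 [array([190.8, 163.6]), array([108.6, 173.4]), array([144.4, 127.5])]
handle [102.60689637 285.47971469]
```

View pics/w5.png

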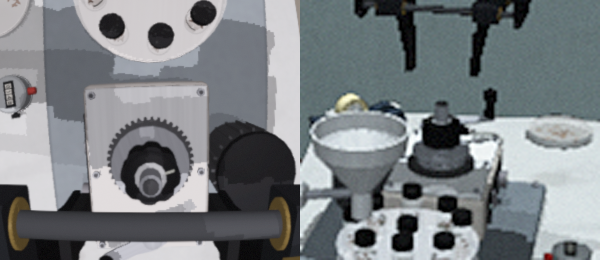

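arm_command(
  series=[
    {"xyz": [-30,-13,0],"rotation": [0,0,0],"grip": -0.45},
    {"xyz": [-30,-13,0],"rotation": [0,0,0],"grip": -0.45},
    {"xyz": [-29.5,-12.5,0],"rotation": [0,0,0],"grip": -0.45},
    {"xyz": [0,0,30],"rotation": [0,0,0],"grip": -0.45},
    {"xyz": [0,0,30],"rotation": [0,0,0],"grip": -0.45},
  ],
)

```text
clock: 13.65
tcp_pos: [0.5038, -0.1228, 0.1491]
ee_rot: [2.342, 2.088, 0.003]
ft_force: [-0.5, -0.4, -0.3]
gripper_width: 0.721
```

arm_command(
  series=[
    {"xyz": [0,0,26],"rotation": [0,0,0],"grip": -0.45},
    {"xyz": [0,0,0],"rotation": [0,0,0],"grip": 0},
    {"xyz": [0,0,0],"rotation": [0,0,0],"grip": 1},
    {"xyz": [0,0,0],"rotation": [0,0,0],"grip": 1},
    {"xyz": [0,0,0],"rotation": [0,0,0],"grip": 1},
  ],
  squeeze=10,
)

```text
clock: 14.15
tcp_pos: [0.5042, -0.1217, 0.1237]
ee_rot: [2.344, 2.087, 0.002]
ft_force: [0.2, -0.2, 0.7]
gripper_width: 0.447
```

arm_command(
  series=[
    {"xyz": [0,0,0],"rotation": [0,0,0],"grip": 1},
    {"xyz": [0,0,0],"rotation": [0,0,0],"grip": 1},
    {"xyz": [0,0,0],"rotation": [0,0,0],"grip": 1},
    {"xyz": [0,0,0],"rotation": [0,0,0],"grip": 1},
    {"xyz": [0,0,0],"rotation": [0,0,0],"grip": 1},
  ],
)

```text
clock: 14.65
tcp_pos: [0.5022, -0.1214, 0.1219]
ee_rot: [-2.347, -2.087, 0.002]
ft_force: [-5.5, -1.1, 5.7]
gripper_width: 0.155
```

arm_command(
  series=[
    {"xyz": [-7.5,5.3,-0.3],"rotation": [0,0,0],"grip": 1},
    {"xyz": [-6.2,7.3,0],"rotation": [0,0,0],"grip": 1},
  ],
)

```text
clock: 14.85
tcp_pos: [0.5112, -0.1374, 0.1217]
ee_rot: [-2.344, -2.087, 0.009]
ft_force: [-11.7, -6.5, 5.7]
gripper_width: 0.158
```

arm_command(
  series=[
    {"xyz": [-4.6,8.4,0],"rotation": [0,0,0],"grip": 1},
    {"xyz": [-1.4,4.6,0],"rotation": [0,0,0],"grip": 1},
  ],
)

```text
clock: 15.05
tcp_pos: [0.5249, -0.1458, 0.1216]
ee_rot: [-2.348, -2.087, 0.006]
ft_force: [-5.6, -5.3, 2.3]
gripper_width: 0.155
```

arm_command(
  series=[
    {"xyz": [-1.4,4.6,0],"rotation": [0,0,0],"grip": 1},
    {"xyz": [-0.7,4.5,0],"rotation": [0,0,0],"grip": 1},
  ],
)

```text
clock: 15.25
tcp_pos: [0.5341, -0.148, 0.1216]
ee_rot: [-2.347, -2.087, 0.004]
ft_force: [-3.4, -1.9, 1.5]
gripper_width: 0.154
```

arm_command(
  series=[
    {"xyz": [-0.2,4,0],"rotation": [0,0,0],"grip": 1},
    {"xyz": [0,2,0],"rotation": [0,0,0],"grip": 1},
    {"xyz": [0,0,0],"rotation": [0,0,0],"grip": 1},
  ],
)

```text
clock: 15.55
tcp_pos: [0.5409, -0.1483, 0.1217]
ee_rot: [2.347, 2.087, -0.001]
ft_force: [-1.2, -3.9, -1.5]
gripper_width: 0.156
```

arm_command(
  series=[
    {"xyz": [0,1,0],"rotation": [0,0,0],"grip": 1},
    {"xyz": [0,0,0],"rotation": [0,0,0],"grip": 1},
  ],
)

```text
clock: 15.75
tcp_pos: [0.5415, -0.1483, 0.1217]
ee_rot: [2.347, 2.088, -0.001]
ft_force: [-2.8, -4.5, -1.8]
gripper_width: 0.158
```

arm_command(
  series=[
    {"xyz": [0,1,0],"rotation": [0,0,0],"grip": 1},
    {"xyz": [0,0,0],"rotation": [0,0,0],"grip": 1},
  ],
)

```text
clock: 15.95
tcp_pos: [0.5424, -0.1482, 0.1217]
ee_rot: [-2.347, -2.088, 0.001]
ft_force: [-2.4, -4.7, -0.6]
gripper_width: 0.157
```

arm_command(
  series=[
    {"xyz": [-0.3,1,0],"rotation": [0,0,0],"grip": 1},
    {"xyz": [0,0,0],"rotation": [0,0,0],"grip": 1},
  ],
)

```text
clock: 16.15
tcp_pos: [0.5427, -0.1483, 0.1216]
ee_rot: [-2.346, -2.087, 0.002]
ft_force: [-5.8, -1.9, 1.7]
gripper_width: 0.157
```

arm_command(
  series=[
    {"xyz": [0,1,0],"rotation": [0,0,0],"grip": 1},
    {"xyz": [0,0,0],"rotation": [0,0,0],"grip": 1},
  ],
)

```text
clock: 16.35
tcp_pos: [0.5427, -0.1484, 0.1215]
ee_rot: [-2.345, -2.086, 0.005]
ft_force: [-9.2, -3.3, 3.1]
gripper_width: 0.156
```

arm_command(
  series=[
    {"xyz": [0,-0.8,0],"rotation": [0,0,0],"grip": 1},
    {"xyz": [0,0,0],"rotation": [0,0,0],"grip": 0.2},
    {"xyz": [0,0,0],"rotation": [0,0,0],"grip": 0.2},
    {"xyz": [0,0,0],"rotation": [0,0,0],"grip": 0.2},
    {"xyz": [0,0,0],"rotation": [0,0,0],"grip": 0.2},
  ],
)

```text
clock: 16.85
tcp_pos: [0.5444, -0.1482, 0.1222]
ee_rot: [2.347, 2.088, 0.001]
ft_force: [-0.8, 0.5, -0.5]
gripper_width: 0.377
```

arm_command(
  series=[
    {"xyz": [0,0,-15],"rotation": [0,0,0],"grip": 0.2},
    {"xyz": [0,0,-40],"rotation": [0,0,0],"grip": 0.2},
    {"xyz": [0,0,-45],"rotation": [0,0,0],"grip": 0.2},
    {"xyz": [0,0,-45],"rotation": [0,0,0],"grip": 0.2},
    {"xyz": [0,0,-45],"rotation": [0,0,0],"grip": 0.2},
  ],
)

```text
clock: 17.35
tcp_pos: [0.5438, -0.1483, 0.3152]
ee_rot: [2.346, 2.087, 0.001]
ft_force: [0.3, 0.0, -0.3]
gripper_width: 0.395
```

arm_command(
  series=[
    {"xyz": [40,0,0],"rotation": [0,0,0],"grip": 0.2},
    {"xyz": [20,0,0],"rotation": [0,0,0],"grip": 0.2},
    {"xyz": [0,0,0],"rotation": [0,0,0],"grip": 0.2},
  ],
)

```text
clock: 17.65
tcp_pos: [0.5514, -0.0867, 0.314]
ee_rot: [2.343, 2.09, 0.003]
ft_force: [-1.0, -0.1, -0.8]
gripper_width: 0.396
```

```bash
python3 - <<'E'
from h import *
s=arm.get_state();im=arm.snapshot("wrist");a=arm.snapshot("side")[150:270,220:350,::-1]
z=lambda i:cv2.resize(i,(400,400),interpolation=cv2.INTER_CUBIC)
cv2.imwrite("pics/w6.png",np.hstack([z(im[110:270,200:360,::-1]),z(a)]))
np.save("s6.npy",s,allow_pickle=True)
print(s["clock"],s["tcp_pos"],s["ee_rot"],s["ft_force"])
print("crop handle pred closed",(wproj(s,[.5407,-.1477,.153])-[200,110])*2.5)
E
```

```text
17.65 [ 0.5514203  -0.08668796  0.31400967] [2.34333684 2.09000184 0.00343785] [-0.97909392 -0.08540876 -0.78579483]
crop handle pred closed [189.0721639  368.75327127]
```

View pics/w6.png

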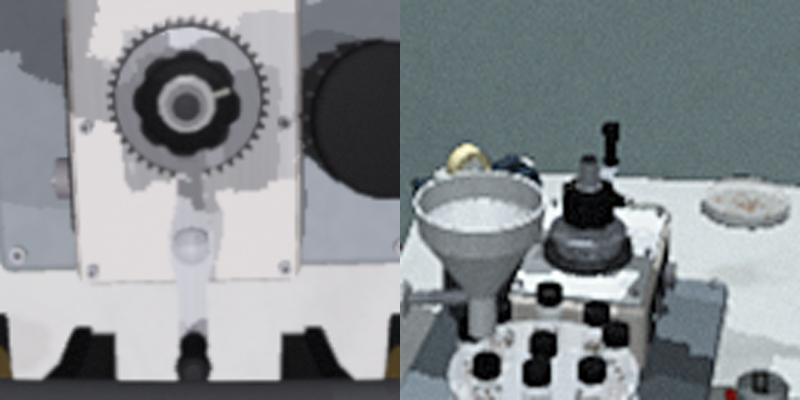

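```bash
python3 - <<'E'
from h import *
a=cv2.imread("pics/w1.png")[125:215,235:330];im=arm.snapshot("wrist")[125:215,235:325,::-1]
z=lambda i:cv2.resize(i,(400,400),interpolation=cv2.INTER_CUBIC)
cv2.imwrite("pics/w7.png",np.hstack([z(a),z(im)]))
E
```

```text
(no output)
```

View pics/w7.png

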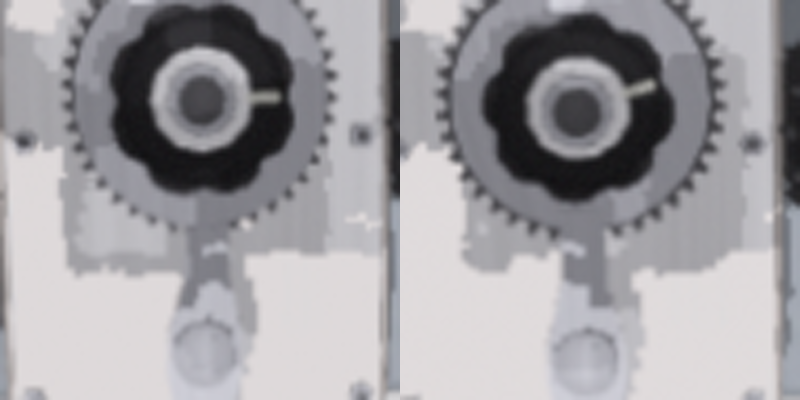

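```bash
python3 -c "
from station import arm
print(arm.finish_job())"
```

```text
the job is handed in; nothing more can be done
None
```

The divider is in low gear with the range lock closed over the flange, and the job was handed in at about 18 s of the 64 s allowed.

- **Lock opened:** I gripped its handle and swung it to about 1.0 rad, clear of the flange.
- **Knob lowered:** Its teeth met the gear's at about 4 mm. The wrist then read 8.5 N, including about 3 N of sliding drag, so I eased off. I turned it about 16° anticlockwise under a light press until the resistance vanished. It then went down another 8 mm to a firm stop with little resistance, which matches the travel to home.
- **Lock closed:** I swung it back to its stop and let go, with about 12 N or less on the wrist, then drew the arm clear.

**Last checks:** The final wrist picture shows the blade covering the flange's rim teeth, where at the start it lay under them. The knob mark has turned by roughly the same 16°, so the grip shows no sign of having slipped. The handle is within about 1.5 mm of where it stood closed at the start. In the final side view the knob sits low on the spindle. The arm was in free air, with only sensor noise on the wrist.

I did not measure the knob's height directly; that it is home rests on the travel, the firm stop and the blade passing over the flange. I did not compare the other bench items before and after, but the arm touched only the handle and the knob. I viewed 11 pictures, one over the budget.

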